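# Push the drip tray home under the flower-room draining rack

### The arm

A 6-joint arm with a two-finger parallel gripper is mounted at the origin on the work surface. World frame = base frame: x ahead of the robot, y to its left, z up, the work surface at z = 0. Lengths are in m, angles in rad, forces in N, time in s.
With the tool pointing down it reaches from about 0.275 to 0.825 m from the base axis. Payload 4.9 kg.
Tool frame: the origin (TCP) lies midway between the tips of the shut fingers; the grasp point (between the pads) lies 19 mm behind it (grip_point_offset is the distance from the TCP to the grasp point, in m); z points along the fingers, x is the direction in which the jaws open and shut, and the axes are right-handed (so a half turn about z gives the same grasp; the last joint's range is limited). The gripper opens to 85 mm and grips with 20 to 120 N. Pads are 22 mm wide; open, the fingers measure 114 mm over their backs; the gripper's body (76 mm by 85 mm) begins 54 mm behind the grasp point. The pads swing forward as they close: fully open they stand 13 mm farther back than shut.
Start: joints at [-1.401, 0.326, -0.193, 1.052, 0, 1.437], TCP at [0.165, -0.525, 0.231] pointing down, gripper open.
Joint ranges: [-2.65, 2.65], [-0.97, 1.79], [-1.3, 1.35], [-1.93, 2.1], [-1.47, 1.37], [-3.14, 3.14]. Speed limits (rad/s): [2.57, 2.57, 3.14, 3.14, 3.14, 3.14].

### API

Orientations are given as a rotation vector (axis times angle).
In Python, from cell import * gives the robot as it stands. Calls block until the motion is done:
- movep(position, orientation): joint-space move of the TCP to a pose.
- move_l(position, velocity=0.15, rot=None, until_force=None): straight line of the TCP; rot=None keeps the orientation; velocity is the mean speed in m/s. With until_force (N) it stops when the force on the tool has changed by that much, and returns True; else False.
- set_joints(angles): joint-space move.
- let_go() and grab(newtons=None): open the fingers fully, or close them until they stop; newtons is the grip in N (None keeps the last).
- sleep(seconds).
- ik(position, orientation): joint angles nearest the present ones, or None.
- get_state(): the state.
- grab_frame(name): name is "scene" or "side" or "wrist"; returns a dict with "img" (480x640x3 uint8, red, green, blue), "fx", "fy", "cx", "cy" (pixels), "k1" (the pictures are not rectified: a ray, as slopes to the right and down, at radius r is drawn at 1 + k1 r^2 times it, then the intrinsics apply), "cam_to_world" (4x4, takes a point from camera to world coordinates); the wrist camera has in their place "T_tool_cam" (4x4, takes a point from camera to tool coordinates, whose origin is the TCP and whose axes are the tool frame's). Camera axes: x right, y down, z forward; pixel columns grow to the right and rows downward; lengths in m; the calibration is good to about 2 mm. A picture is of the moment at which its call begins: read the wrist's pose just before it. There is no depth.
A pose or a line that the arm cannot do raises MotionError and nothing moves.
- sign_off(): hands the job in, once; it reports no verdict.
Trained networks look in the newest picture that a camera, given by its name, has taken for a name from the list of things; names that differ only in an ending like _2 or _b are one class to them, and where a whole thing is asked for, a point or a joint stands for the part that bears it (a point fixed in the world has none). Each returns a list of dicts, best first, with "score" (0 to 1); they miss things now and then, are a little off and sometimes report something else, mostly with a low value. They report only what shows in the picture. A call takes as long as a camera call. They do not tell look-alikes from the thing itself.
- spot_in(camera, name): "centre" ([column, row] in pixels, amid what is visible of it).
- silhouettes(camera, name): "mask" (480x640 bool, what is visible of it) and "centre" ([column, row] in pixels, amid what is visible of it).
- tip_of(camera, name): "centre" ([column, row] in pixels: a listed point, or the origin of a listed thing).
The state is a dict: "clock": time; "q": joint angles; "joint_velocities": joint speeds; "tau": joint torques, N m; "position": TCP position; "eef_rot": TCP orientation; "contact_force": force on the tool from outside, world axes, zero at the start; "wrist_torque": the same for the moment, N m; "finger_gap": opening from 0.0 (shut) to 1.0 (fully open).
Only numpy, scipy, OpenCV 4.12 (cv2) and the standard library are available. Lean on these libraries where they do the work, as an engineer would, in place of code of your own. Each camera call takes 0.05 s, during which the arm holds its last target. There are 200 camera calls.

### The job

Push the black drip tray across the table with the fingertips and slide it under the low draining rack, in between the rack's front legs, until it is fully home and square against the rack's back stop. Keep the tray flat on the table all the way, never lifted or tipped, and leave everything else on the rack and the table where it stands.

Things in the scene. Friction and masses are not known exactly. Their poses are not given: they have to be found in the camera images.
- rack: low draining rack of bright steel rod, fixed. Origin on the table in the middle of its open mouth (front); x points from the mouth straight into the bay (away from the robot), y along the mouth, z up. Bay: 216 mm wide between 8 mm rod legs and runners (inner faces at y = -108 and +108 mm), 27 mm headroom, 98 mm deep from mouth to back stop. A kenzan and a cup stand on its 35 mm high deck, behind x = 40 mm.
- bay_mouth (a point): middle of the rack's mouth, 10 mm above the table. On each side the runner splays out in front of the mouth as a foot (to x = -22 mm, y = -128 and +128 mm in the rack's frame, 8 mm high). Thin side and back rails rise above the deck to 61 mm, from x = 30 mm on. The back stop is a flat strip across the whole bay, 98 mm behind this point
- drip_tray: loose black plastic drip tray, an open shallow rectangle with rounded corners (radius 12 mm): 110 mm along its x, 200 mm along its y, 20 mm high, upright walls, 0.2 to 0.42 kg. Origin at the centre of its underside (z = 0 when flat on the table). Its x points to the far long side, which enters the rack first. It starts in front of the mouth, turned and off to one side, and slides easily.
- tray_front (a point): middle of the tray's near long side (the robot's side), half-way up the wall, 55 mm from the tray's centre. When home the tray's far side touches the back stop and this point still stands 12 mm out in front of the mouth, so the fingers need not go under the rack
- kenzan: a bystander: flower pin holder, grey lead block with brass pins, 50 x 75 x 19 mm, on the rack's deck; origin at the centre of its underside
- cup: a bystander: pale green ceramic cup, bottom up on the rack's deck, 62 mm wide, 71 mm high; origin at the centre of its underside
- phone: a bystander: black phone lying on the table, 150 x 73 x 9 mm; origin at the centre of its underside, x along its length
- power_bank: a bystander: light grey power bank lying on the table, 140 x 68 x 22 mm; origin at the centre of its underside, x along its length
- tumbler: a bystander: glass tumbler standing on the table, 68 mm wide, 85 mm high; origin at the centre of its underside
- bud_vase: a bystander: blue bud vase standing on the table, 72 mm wide, 110 mm high; origin at the centre of its underside
Mind the look-alikes: they are no part of the job. Several things have the shape of the drip_tray; the one meant has the colours described above.

How it is judged:
By the outcome, as a careful person would: the job done as asked, in the order asked, and still so for the second after the job is handed in, with the robot touching nothing.
It also fails if it takes over 54 s, if anything falls off the work surface, if the arm or the gripper's body presses on something with over 40 N, if the wrist force passes 120 N, or if a joint passes its speed limit or range.

## Working session

There is one attempt and no reset: what is moved stays moved. The work goes in short steps, each a Python script; the robot and the scene stay as the last script left them, time stands still between calls to the robot, and variables do not carry over. Pictures are saved under pics/ and viewed, about 8 in all and at most 12, crops included, and the job is handed in when it is done.

```bash
mkdir -p pics; cat > h.py <<'E'
from cell import *
import numpy as np, cv2
def shot(n,f):
    d=grab_frame(n); cv2.imwrite(f'pics/{f}.png',d['img'][:,:,::-1]); return d
def KD(d): return np.array([[d['fx'],0,d['cx']],[0,d['fy'],d['cy']],[0,0,1.]])
def ray(d,px,z):
    px=np.atleast_2d(np.array(px,float))
    u=cv2.undistortPoints(px[:,None],KD(d),np.array([d['k1'],0,0,0.]))[:,0]
    T=np.array(d['cam_to_world']); r=np.c_[u,np.ones(len(u))]@T[:3,:3].T
    return T[:3,3]+r*((z-T[2,3])/r[:,2])[:,None]
def proj(d,P):
    T=np.linalg.inv(np.array(d['cam_to_world'])); 
    return cv2.projectPoints(np.atleast_2d(np.array(P,float)),cv2.Rodrigues(T[:3,:3])[0],T[:3,3],KD(d),np.array([d['k1'],0,0,0.]))[0][:,0]
E
python3 - <<'E'
from h import *
for n in ('scene','side'):
    d=shot(n,n+'0'); print(n,np.round(d['cam_to_world'],3).tolist(),d['k1'])
    for o in ('drip_tray','rack','phone','power_bank','tumbler','bud_vase','kenzan','cup'):
        print(o,[(np.round(r['centre']).tolist(),round(r['score'],2),np.round(ray(d,r['centre'],0)[0],3).tolist()) for r in tip_of(n,o)])
    print('bm',[(np.round(r['centre']).tolist(),round(r['score'],2),np.round(ray(d,r['centre'],.01)[0],3).tolist()) for r in tip_of(n,'bay_mouth')])
    print('tf',[(np.round(r['centre']).tolist(),round(r['score'],2),np.round(ray(d,r['centre'],.01)[0],3).tolist()) for r in tip_of(n,'tray_front')])
print(get_state())
E
```

```text
scene [[-0.851, 0.432, -0.299, 0.89], [0.525, 0.703, -0.479, 0.58], [0.003, -0.565, -0.825, 1.056], [0.0, 0.0, 0.0, 1.0]] 0.01891919835757213
drip_tray [([364.0, 304.0], 0.96, [0.508, 0.139, 0.0]), ([492.0, 292.0], 0.87, [0.275, 0.25, 0.0]), ([206.0, 234.0], 0.83, [0.698, -0.176, 0.0]), ([327.0, 463.0], 0.65, [0.73, 0.356, 0.0])]
rack [([289.0, 321.0], 0.6, [0.653, 0.093, 0.0])]
phone [([309.0, 158.0], 0.56, [0.4, -0.248, 0.0])]
power_bank [([263.0, 182.0], 0.76, [0.526, -0.241, 0.0])]
tumbler [([448.0, 428.0], 0.7, [0.52, 0.416, 0.0])]
bud_vase [([484.0, 397.0], 0.87, [0.431, 0.407, 0.0])]
kenzan [([239.0, 313.0], 0.93, [0.725, 0.027, 0.0])]
cup [([265.0, 357.0], 0.57, [0.727, 0.133, 0.0])]
bm [([289.0, 322.0], 0.95, [0.655, 0.099, 0.01])]
tf [([348.0, 439.0], 0.95, [0.681, 0.344, 0.01]), ([388.0, 290.0], 0.93, [0.454, 0.141, 0.01]), ([190.0, 252.0], 0.7, [0.748, -0.145, 0.01]), ([524.0, 301.0], 0.59, [0.242, 0.299, 0.01])]
side [[-0.955, -0.18, 0.236, 0.232], [-0.297, 0.572, -0.765, 0.917], [0.002, -0.801, -0.599, 0.775], [0.0, 0.0, 0.0, 1.0]] -0.0994663902605444
drip_tray [([306.0
[... 702 characters left out ...]
9.0], 0.68, [0.24, 0.295, 0.01])]
{'clock': 1.1, 'q': array([-1.40118781e+00,  3.26181448e-01, -1.92602190e-01,  1.05201808e+00,
        1.02596755e-05,  1.43659929e+00]), 'joint_velocities': array([ 0.00124866,  0.00101801, -0.00037517, -0.00039237,  0.00058151,
       -0.00057799]), 'tau': array([ 4.86903227e-04, -4.43341577e+01,  2.62759745e+01,  1.21506306e-03,
        1.46675256e-04,  3.07017089e-06]), 'position': array([ 0.16455166, -0.52481766,  0.23129011]), 'eef_rot': array([-2.53199938e+00,  1.85970794e+00, -5.09665581e-06]), 'contact_force': array([0.13260128, 0.43074958, 0.79077526]), 'wrist_torque': array([ 0.05800007, -0.01274351,  0.01197858]), 'finger_gap': 1.000453499823163}
```

View pics/scene0.png

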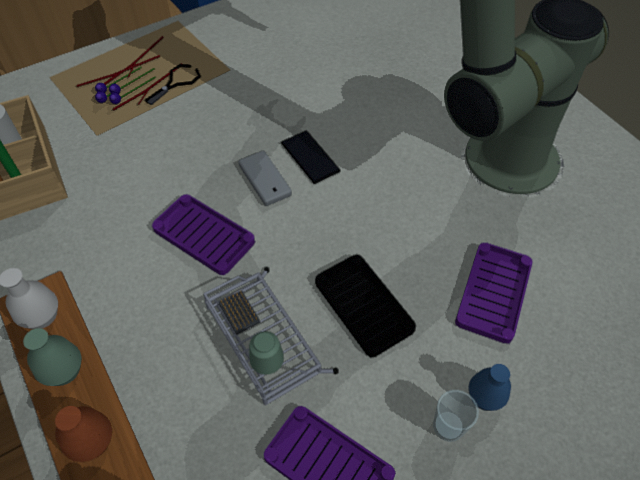

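View pics/side0.png

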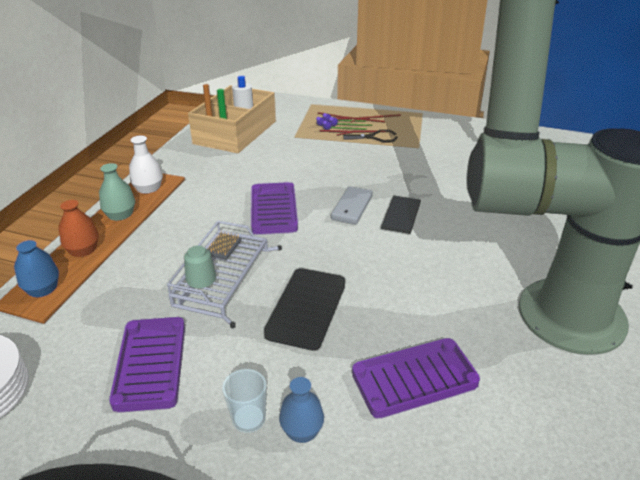

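The drip_tray candidates in the scene view are black (364,304) and purple (203,234), (494,292) and (329,455). The description says black, so I choose (364,304). Next I'll take a wrist view from above for precision and a check crop.

```bash
cat >> h.py <<'E'
from scipy.spatial.transform import Rotation as R
def down(a): # tool z down, tool x at world angle a
    x=np.array([np.cos(a),np.sin(a),0]); z=np.array([0,0,-1.]); return R.from_matrix(np.c_[x,np.cross(z,x),z]).as_rotvec()
def wshot(f):
    s=get_state(); d=shot('wrist',f); T=np.eye(4); T[:3,:3]=R.from_rotvec(s['eef_rot']).as_matrix(); T[:3,3]=s['position']
    d['cam_to_world']=T@np.array(d['T_tool_cam']); return d
E
python3 - <<'E'
from h import *
d=grab_frame('wrist'); print(np.round(d['T_tool_cam'],3).tolist(),d['fx'],d['k1'])
for a in (0,np.pi/2,-np.pi/2,.35,-1.2,-1.9,1.2,1.9):
  for z in (.3,.45): print(a,z,ik([.5,.1,z],down(a)))
d=shot('scene','s1'); c=d['img'][240:420,180:430]; e=shot('side','s2')['img'][205:355,145:355]
c=cv2.resize(c,(640,460),interpolation=3); cv2.imwrite('pics/c1.png',c[:,:,::-1])
E
```

```text
[[1.0, 0.002, 0.0, -0.0], [-0.002, 0.955, 0.297, -0.076], [0.0, -0.297, 0.955, -0.142], [0.0, 0.0, 0.0, 1.0]] 358.389197620707 0.01036703834388694
0 0.3 [ 0.05254811  0.2137779  -0.16780686  1.18921157  0.          1.62334444]
0 0.45 [0.05254811 0.20707928 0.19699586 1.5607129  0.         1.62334444]
1.5707963267948966 0.3 [ 0.05254811  0.2137779  -0.16780686  1.18921157  0.          0.05254811]
1.5707963267948966 0.45 [0.05254811 0.20707928 0.19699586 1.5607129  0.         0.05254811]
-1.5707963267948966 0.3 [ 0.05254811  0.2137779  -0.16780686  1.18921157  0.         -3.08904454]
-1.5707963267948966 0.45 [ 0.05254811  0.20707928  0.19699586  1.5607129   0.         -3.08904454]
0.35 0.3 [ 5.25481133e-02  2.13777901e-01 -1.67806859e-01  1.18921157e+00
  4.44089210e-16  1.27334444e+00]
0.35 0.45 [5.25481133e-02 2.07079284e-01 1.96995858e-01 1.56071290e+00
 4.44089210e-16 1.27334444e+00]
-1.2 0.3 [ 0.05254811  0.2137779  -0.16780686  1.18921157  0.          2.82334444]
-1.2 0.45 [0.05254811 0.20707928 0.19699586 1.5607129  0.         2.82334444]
-1.9 0.3 [ 0.05254811  0.2137779  -0.16780686  1.18921157  0.         -2.75984087]
-1.9 0.45 [ 0.05254811  0.20707928  0.19699586  1.5607129   0.         -2.75984087]
1.2 0.3 [ 0.05254811  0.2137779  -0.16780686  1.18921157  0.          0.42334444]
1.2 0.45 [0.05254811 0.20707928 0.19699586 1.5607129  0.         0.42334444]
1.9 0.3 [ 0.05254811  0.2137779  -0.16780686  1.18921157  0.         -0.27665556]
1.9 0.45 [ 0.05254811  0.20707928  0.19699586  1.5607129   0.         -0.27665556]
```

View pics/c1.png

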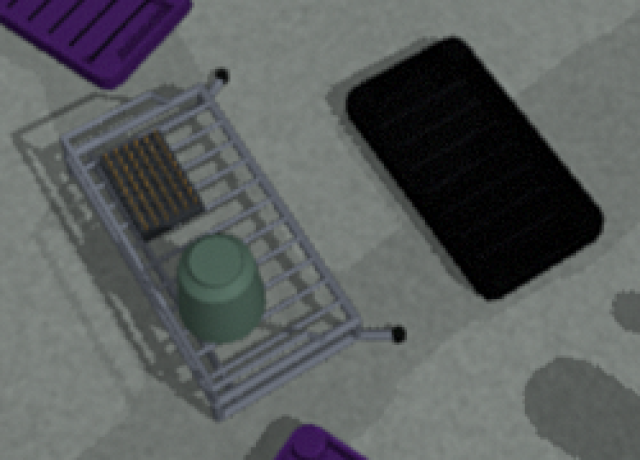

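The crop shows the black tray at scene (364,304). The black-capped rack feet are at scene (267,269) and (335,371).

```bash
cat >> h.py <<'E'
from scipy.optimize import minimize
def rr(hx=.055,hy=.1,r=.012):
    t=np.linspace(0,np.pi/2,6); o=[]
    for k,(sx,sy) in enumerate([(1,1),(-1,1),(-1,-1),(1,-1)]):
        o+=[[sx*(hx-r)+r*np.cos(a+k*np.pi/2),sy*(hy-r)+r*np.sin(a+k*np.pi/2)] for a in t]
    return np.array(o)
def model(d,p):
    c,s=np.cos(p[2]),np.sin(p[2]); q=rr()@np.array([[c,s],[-s,c]])+p[:2]
    P=np.r_[np.c_[q,np.zeros(len(q))],np.c_[q,np.full(len(q),.02)]]
    return cv2.convexHull(proj(d,P).astype(np.float32))[:,0]
def fit(obs,p0): # obs: list of (d,mask)
    def cost(p):
        e=0
        for d,m in obs:
            k=np.zeros(m.shape,np.uint8); cv2.fillPoly(k,[np.round(model(d,p)*16).astype(np.int32)],255,cv2.LINE_AA,4)
            e+=np.abs(k/255.-m).sum()/m.sum()
        return e/len(obs)
    S=np.array([p0]+[np.array(p0)+v for v in ([.01,0,0],[0,.01,0],[0,0,.1])])
    r=minimize(cost,p0,method='Nelder-Mead',options=dict(initial_simplex=S,xatol=1e-4,fatol=1e-5)); return r.x,r.fun
def tmask(n,d,px):
    r=silhouettes(n,'drip_tray'); r=[x for x in r if x['mask'].any()]
    if not r: return None
    b=min(r,key=lambda x:np.hypot(*(np.array(x['centre'])-px))); return b['mask']
E
python3 - <<'E'
from h import *
movep([.46,.11,.36],down(np.pi/2))
W=wshot('w1'); p0=[.51,.14,0.]
obs=[]
for n in ('wrist','scene','side'):
    d=W if n=='wrist' else shot(n,n+'1')
    m=tmask(n,d,proj(d,[*p0[:2],.01])[0])
    if m is None: print(n,'none');continue
    f=fit([(d,m.astype(float))],p0); print(n,m.sum(),np.round(f[0],4),round(f[1],3)); obs.append((d,m.astype(float)))
    for x in tip_of(n,'bay_mouth'): print('bm',np.round(x['centre'],1),round(x['score'],2),np.round(ray(d,x['centre'],.01),4))
print(fit(obs,p0))
sc=[x for x in obs]
print('feet scene',np.round(ray(obs[1][0],[[266.7,269.3],[335.5,370.7]],.004),4))
print(get_state()['clock'])
E
```

```text
wrist 11393 [0.5094 0.1425 0.0129] 0.025
bm [315.2 316.4] 0.79 [[0.6546 0.1006 0.01  ]]
scene 5706 [0.5097 0.1389 0.0155] 0.023
bm [288.5 323.7] 0.65 [[0.6579 0.1019 0.01  ]]
side 4518 [0.5117 0.1415 0.0169] 0.039
bm [249.6 279.3] 0.57 [[0.6491 0.1005 0.01  ]]
(array([0.51004981, 0.14096591, 0.00894078]), np.float64(0.03628425797270334))
feet scene [[ 0.6327 -0.0302  0.004 ]
 [ 0.6313  0.2267  0.004 ]]
4.225
```

View pics/w1.png

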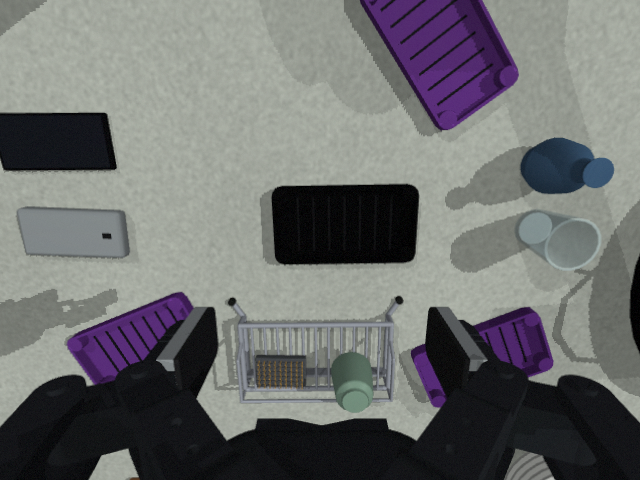

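The wrist view shows the black tray at (345,224), nearly square to the rack. The foot tips are at (232,301) and (399,300), so the tray is about 43 mm off towards +y. I'll push it sideways first with the shut fingers on its +y short side.

```bash
cat >> h.py <<'E'
def meas(tag,p0,names=('wrist','scene','side')):
    for n in names:
        d=wshot(tag+'w') if n=='wrist' else shot(n,tag+n)
        m=tmask(n,d,proj(d,[*p0[:2],.01])[0])
        if m is None: print(n,'none'); continue
        f=fit([(d,m.astype(float))],p0); print(n,int(m.sum()),np.round(f[0],4),round(f[1],3))
        g=[x for x in silhouettes(n,'rack')][:1]
    s=get_state(); print(s['clock'],np.round(s['position'],4),np.round(s['contact_force'],1))
E
sed -i '/g=\[x for x/d' h.py
python3 - <<'E'
from h import *
W=wshot('w1b'); print('feet wrist',np.round(ray(W,[[232,301],[399,300]],.004),4))
grab(20); 
movep([.511,.285,.12],down(np.pi))
move_l([.511,.285,.007],.15)
move_l([.511,.2095,.007],.06)
print(np.round(get_state()['contact_force'],1))
move_l([.511,.24,.007],.15); move_l([.511,.24,.12],.2)
let_go(); movep([.44,.10,.33],down(np.pi/2))
meas('b',[.51,.1,0.])
W=wshot('w2')
E
```

```text
feet wrist [[ 0.6317 -0.0259  0.004 ]
 [ 0.6298  0.2295  0.004 ]]
[ 0.5 -0.6  0.2]
wrist 12217 [0.5095 0.0989 0.0077] 0.033
scene 5316 [ 0.5085  0.0949 -0.0024] 0.037
side 4101 [0.5109 0.0958 0.0103] 0.057
11.8583 [0.4399 0.1002 0.3294] [ 0.1  0.1 -1. ]
```

View pics/w2.png

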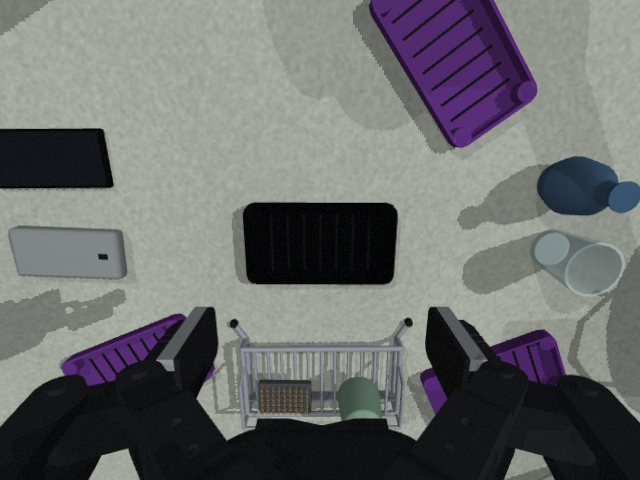

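The tray is centred to about 3 mm (towards −y of the axis in both the wrist and scene views) and square. Now I'll push the front with the open fingers, with a stop and check at the mouth.

```bash
python3 - <<'E'
from h import *
r=down(np.pi/2+.006)
movep([.415,.0985,.06],r)
move_l([.415,.0985,-.007],.1)
print(move_l([.535,.101,-.007],.06,until_force=10))
meas('c',[.602,.1,0.006])
W=wshot('w3')
E
```

```text
False
wrist 24689 [0.6006 0.1008 0.0097] 1.767
scene 5103 [5.944e-01 9.720e-02 1.000e-04] 0.135
side 3033 [0.606  0.1024 0.0867] 0.368
16.225 [ 0.535  0.101 -0.007] [-1.   0.3 -0.2]
```

```bash
python3 -c "
import cv2,numpy as np
a=cv2.imread('pics/cscene.png')[230:420,180:430]; b=cv2.imread('pics/cside.png')[205:355,145:355]
cv2.imwrite('pics/c3.png',np.hstack([cv2.resize(a,(400,304),interpolation=2),cv2.resize(b,(400,304),interpolation=2)]))"
```

```text
(no output)
```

View pics/c3.png

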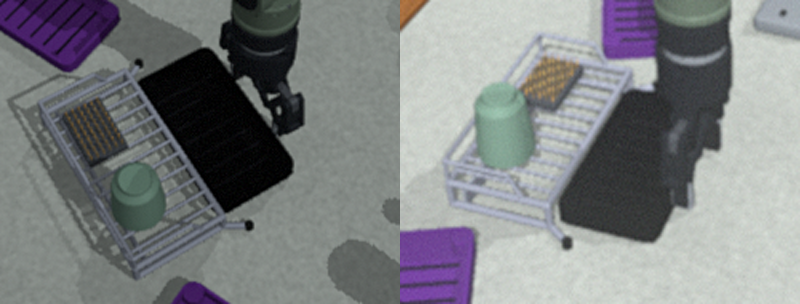

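The tray is square and entering between the legs. I'll continue to the back stop.

```bash
python3 - <<'E'
from h import *
def st(): s=get_state(); return round(s['clock'],2),np.round(s['position'],4),np.round(s['contact_force'],1)
print(move_l([.612,.1022,-.007],.06,until_force=8),st())
print(move_l([.645,.1026,-.007],.03,until_force=14),st())
d=shot('scene','d'); e=shot('side','dd')
a=d['img'][230:420,180:430]; b=e['img'][205:355,145:355]
cv2.imwrite('pics/c4.png',np.hstack([cv2.resize(a,(400,304),interpolation=2),cv2.resize(b,(400,304),interpolation=2)])[:,:,::-1])
E
```

```text
False (17.71, array([ 0.6119,  0.1022, -0.007 ]), array([-2.1,  0.3,  0.8]))
True (18.42, array([ 0.6294,  0.1023, -0.0079]), array([0.1, 0.2, 0.7]))
```

View pics/c4.png

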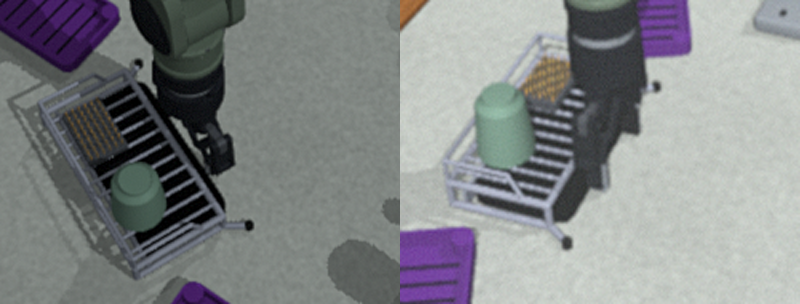

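The stop came at x = 0.6294, against a prediction of 0.630. The force then relaxed to near zero, so I'll press again gently to confirm the tray is seated, then withdraw and check.

```bash
python3 - <<'E'
from h import *
def st(): s=get_state(); return round(s['clock'],2),np.round(s['position'],4),np.round(s['contact_force'],1),np.round(s['wrist_torque'],2)
for i in range(2):
    print(move_l([.638,.1024,-.007],.01,until_force=10),st())
sleep(.3); print(st())
move_l([.58,.1024,-.007],.08); move_l([.53,.1024,.10],.2)
movep([.44,.10,.36],down(np.pi/2)); print(st())
W=wshot('w5'); a=W['img'][220:460,190:450]; d=shot('scene','e'); b=d['img'][230:420,180:430]
cv2.imwrite('pics/c5.png',np.hstack([cv2.resize(a,(450,415),interpolation=2),cv2.resize(b,(350,415),interpolation=2)])[:,:,::-1])
E
```

```text
True (19.15, array([ 0.6292,  0.1023, -0.0086]), array([-0.1, -0.3, -1. ]), array([-0.02, -0.03,  0.02]))
True (19.73, array([ 0.629 ,  0.1022, -0.0094]), array([-0.1, -0.6,  0.1]), array([ 0.03, -0.03, -0.02]))
(20.02, array([ 0.6283,  0.1022, -0.01  ]), array([-0.8,  0.5, -0.8]), array([-0.04, -0.07,  0.02]))
(22.59, array([0.4401, 0.0999, 0.3583]), array([ 0. , -0.3, -0.5]), array([-0.02,  0.01,  0.01]))
```

View pics/c5.png

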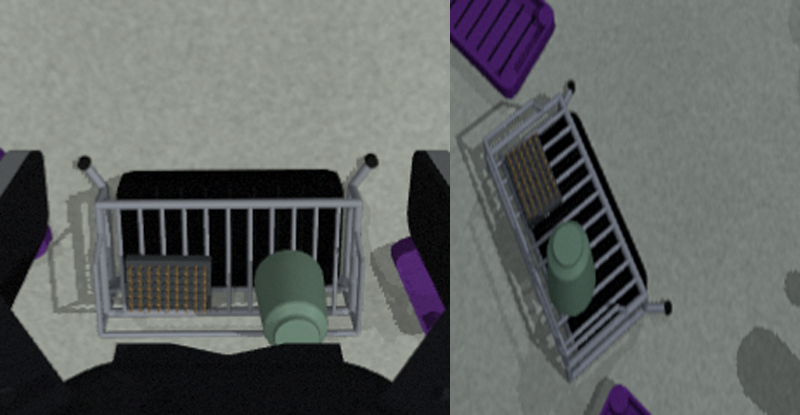

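```bash
python3 - <<'E'
from h import *
W=wshot('w6'); d=W
f=lambda x,y:[190+x*260/450,220+y*240/415]
print('feet',np.round(ray(W,[f(84,162),f(371,160)],.004),4))
print('near edge z.02',np.round(ray(W,[f(135,171),f(230,170.5),f(325,170)],.02),4))
F=ray(W,[f(84,162),f(371,160)],.004)[:,:2]; m=F.mean(0); y=(F[1]-F[0]); y/=np.hypot(*y); x=np.array([y[1],-y[0]]); o=m+.022*x
yaw=np.arctan2(x[1],x[0]); print('origin',o,yaw)
c=W['img'][300:400,230:410].copy(); k=cv2.resize(c,None,fx=4.4,fy=4.4,interpolation=2)
def w(a,b,z): return [*(o+a*x+b*y),z]
def dr(P,col):
    q=np.round((proj(W,P)-[230,300])*4.4).astype(int); cv2.polylines(k,[q],True,col,1)
q=rr()
dr([w(a+.043,b,.02) for a,b in q],(0,255,0)); dr([w(a+.043,b,0) for a,b in q],(255,255,0))
dr([w(.098,-.108,.0),w(.098,.108,.0),w(.098,.108,.02),w(.098,-.108,.02)],(255,0,0))
cv2.imwrite('pics/c6.png',k[:,:,::-1])
g=cv2.cvtColor(W['img'],cv2.COLOR_RGB2GRAY)
for a in (-.08,-.04,0,.04,.08):   # near edge in image columns
    P=proj(W,[w(-.04+i*.0005,a,.02) for i in range(80)]); v=cv2.remap(g,P[:,0].astype(np.float32),P[:,1].astype(np.float32),1).ravel().astype(float)
    print(a,'near edge rack-x (expected -0.012):',round(-.04+.0005*int(np.argmin(np.diff(v[:76]))),4))
E
```

```text
feet [[ 0.6306 -0.0268  0.004 ]
 [ 0.6283  0.2284  0.004 ]]
near edge z.02 [[0.6307 0.0208 0.02  ]
 [0.6301 0.103  0.02  ]
 [0.6295 0.1852 0.02  ]]
origin [0.65147186 0.10101642] 0.009023904940018857
-0.08 near edge rack-x (expected -0.012): -0.022
-0.04 near edge rack-x (expected -0.012): -0.0225
0 near edge rack-x (expected -0.012): -0.0215
0.04 near edge rack-x (expected -0.012): -0.0215
0.08 near edge rack-x (expected -0.012): -0.021
```

View pics/c6.png

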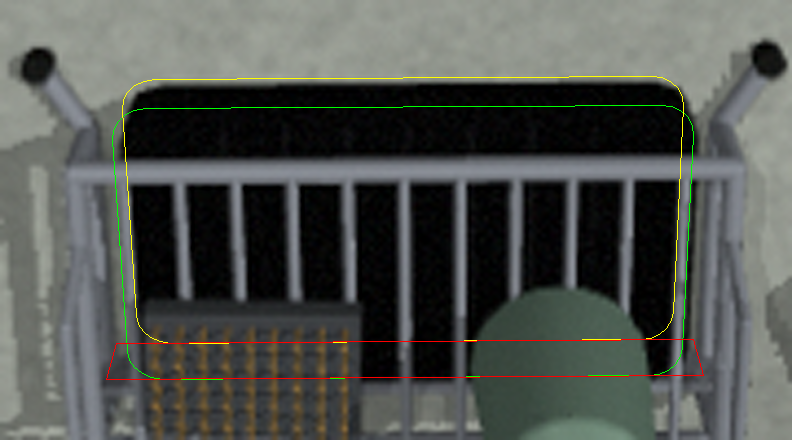

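```bash
python3 -c "
from h import *
sign_off(); print(get_state()['clock'])"
```

```text
the job is handed in; nothing more can be done
the job is handed in; nothing more can be done
```

The black drip tray is under the rack, against the back stop as far as my checks show, and I handed the job in with about 23 s on the robot's clock. I pushed it sideways about 43 mm with the shut fingers, then straight in with both open fingertips on its near side.

**Seating:** The push stopped hard at TCP x = 0.629 m, where I predicted 0.630, and two further gentle presses stopped at the same place. The final wrist view, with the model of the home position drawn over it, shows the near edge within about 2 mm of home, on the inward side.

**Squareness:** The tray edge and the rack agree to about 0.3–0.4°, which is close to the measuring noise.

**Surroundings:** The tray stayed flat in every view. The cup and kenzan look unmoved in the last pictures. I kept clear of the phone, power bank, tumbler and vase, but did not re-measure them at the end.

**Checks that disagreed:**
- My printed near-edge numbers, about −22 mm against an expected −12 mm, assumed the top rim. From that camera the visible edge is the bottom one, and the overlay resolves the difference.
- Mid-push fits of the tray from the wrist and side cameras were unusable because the gripper blocked the view. I judged that step from the pictures instead.
- The force reading fell to near zero after each press, so holding pressure against the stop was not confirmed. The final view shows no rebound.

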